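# Find the stamped crate and close the row for collection

## Task

One of the two small wooden crates standing at the front of the worktop belongs to the grower and has a round stamp burnt into its underside, like the two crates lying on their backs in the row behind, waiting for collection. Using only your fingertips, push at the top of each to tip it away from you onto its back and look underneath; when both are down, push the stamped one along the worktop into the gap in the row, still on its back with its stamp towards you and level with the stamped faces of its neighbours, and leave the plain one lying where it fell. Do not lift or carry a crate or fling it about, do not shove the waiting crates out of place, and leave everything else alone.

Things in the scene. Friction and masses are not known exactly. Their poses are not given: they have to be found in the camera images.
- crate_a: the stamped crate: small open slatted pine crate, stands left or right by chance, turned up to 0.25 rad. Standing: body z up, +x its back (away from the robot); 78 mm deep (x), 120 wide (y), 120 tall (z), walls 6, floor 10, outer faces flat, 0.26-0.42 kg, centre of mass 39 mm up. Origin: centre of the underside, which bears a burnt round mark, 56 mm across (dark ring, ear of corn)
- crate_b: the plain crate: as crate_a but with a bare underside. Pushed slowly forward within 20 mm of the top of its front, either crate tips over its lower back edge instead of sliding, balances at 45 degrees (after 70 to 90 mm of push), then drops on its back by itself. On its back: body z level, away from the robot, body x down, underside upright facing the robot, 78 mm tall, 120 mm front to rear
- crate_a_heel (a point): middle of crate_a's lower back edge (body x +39 mm, z 0), the edge it tips over. With the crate on its back this point lies on the worktop below the middle of the stamped face, as the origin of a waiting crate does
- crate_b_heel (a point): the same point of crate_b
- waiting_left: left-hand waiting crate, like crate_a, lying on its back with its stamped underside towards the robot: 120 mm front to rear (x), 120 wide (y), 78 tall, 0.9 kg, loose. Origin: on the worktop below the middle of the stamped face; +x points from that face to the rear, away from the robot, +y left, z up. Wall cabinets hang 0.6 m above the row
- waiting_right: right-hand waiting crate, same size, pose and axes as waiting_left; its origin lies about 264 mm along -y of waiting_left's, turned alike, so the gap is about 144 mm wide and its middle is midway between the two origins
- garlic: a bulb of garlic, 56 mm across and 56 mm tall. A bystander. Origin: centre of its underside.
- tumbler: a clear drinking glass, 81 mm across the rim, 92 mm tall. A bystander. Origin: centre of its underside.
- salt_shaker: a glass salt shaker with a grey cap, 44 mm across, 90 mm tall. A bystander. Origin: centre of its underside.
- timer: a wind-up kitchen timer, 64 mm across, 55 mm tall. A bystander. Origin: centre of its underside.
- egg_box: a closed cardboard egg box, 106 x 155 x 72 mm. A bystander. Origin: centre of its underside.
There are look-alikes about, which are no part of the job. Leave any red look-alike of the crate_b alone.

How it is judged:
By the outcome, as a careful person would: the job done as asked, in the order asked, and still so for the second after the job is handed in, with the robot touching nothing.
It also fails if it takes over 72 s, if anything falls off the work surface, if the arm or the gripper's body presses on something with over 40 N, if the wrist force passes 120 N, or if a joint passes its speed limit or range.

## Robot

A 6-joint arm with a two-finger parallel gripper is mounted at the origin on a cart in front of the work surface, level with it; the furniture and walls round the work are solid. World frame = base frame: x ahead of the robot, y to its left, z up, the work surface at z = 0. Lengths are in m, angles in rad, forces in N, time in s.
With the tool pointing down it reaches from about 0.425 to 0.95 m from the base axis. Payload 3.5 kg.
Tool frame: the origin (TCP) lies between the finger pads; the fingertips stand 19 mm ahead of it and the grasp point (between the pads) is the TCP; z points along the fingers, y is the line along which they close (so a half turn about z gives the same grasp; the last joint's range is limited). The gripper opens to 85 mm and grips with 20 to 120 N. Pads are 22 mm wide; open, the fingers measure 114 mm over their backs; the gripper's body (76 mm by 85 mm) begins 54 mm behind the grasp point. The pads swing forward as they close: fully open they stand 13 mm farther back than shut.
Start: joints at [-1.456, 0.286, 1.577, -0, 1.279, -0.15], TCP at [0.177, -0.651, 0.25] pointing down, gripper open.
Joint ranges: [-2.77, 2.77], [-0.9, 2.22], [0.21, 2.48], [-1.53, 4.67], [0.24, 2.81], [-2.84, 2.84]. Speed limits (rad/s): [2.79, 2.79, 3.14, 3.14, 3.14, 3.14].

## Interface

Orientations are given as a unit quaternion [x, y, z, w].
In Python, from plant import get_state, cams, ctrl gives the robot as it stands. The module is installed in compiled form; this text tells all that it offers.
- The arm moves only by the tool jog_arm, never from a script. Its argument "deltas" is text: rows parted by semicolons, each of 6 numbers parted by spaces: the shift along the world's x, y, z normalised to -1 to 1, where 1 is 0.02 m, then the turn, a rotation vector about the world's x, y, z normalised to -1 to 1, where 1 is 0.1 rad. In form: x y z ax ay az; .... A call has 1 to 20 rows; each row shifts and turns the commanded pose from where the row before left it; what a row does not reach is not made up. A row lasts 1/8 s, in which the tool goes at most 62.5 mm and 10.7 degrees, less where a joint would pass 70% of its speed; a pose out of reach is approached as far as the arm can. A call with a number of a shift or a turn outside -1 to 1 is refused whole. A call with a gripper value outside its range is refused whole. "gripper" is the opening, from 0 (shut) to 1 (fully open), set as the call begins (left out, the last holds). The fingers move at their own pace and stop on an object; "squeeze" is the grip in N (left out, the last holds). Time passes only in rows, so rows that do not move let the fingers close. It gives the time, the measured TCP pose, the force, the opening and the grip force at its end, in the units of the state.
- get_state(): the state, without advancing time (a new reading comes with each control period).
- cams.read_camera(name): name is "scene" or "top" or "wrist"; returns a dict with "color" (480x640x3 uint8, blue, green, red), "vfov" (degrees; the focal length in pixels is half the picture's height over the tangent of half this angle, whatever the lens; pixels are square), "cx", "cy" (the principal point, pixels), "rvec" (rotation vector, rad) and "tvec" (3), from world to camera coordinates, as OpenCV has them. Camera axes: x right, y down, z forward; pixel columns grow to the right and rows downward; lengths in m; the calibration is good to about 2 mm. A picture is of the moment at which its call begins. There is no depth.
- ctrl.sign_off(): hands the job in; it is judged then, once.
The state is a dict: "time": time; "qpos": joint angles; "dq": joint speeds; "joint_efforts": joint torques, N m; "eef_pos": TCP position; "tcp_rot": TCP orientation; "contact_force": force on the tool from outside, world axes, zero at the start; "wrist_torque": the same for the moment, N m; "opening": opening from 0.0 (shut) to 1.0 (fully open); "finger_force": force on a finger pad.
Only numpy, scipy, OpenCV 4.12 (cv2) and the standard library are available. Lean on these libraries where they do the work, as an engineer would, in place of code of your own. Each camera call takes 0.05 s, during which the arm holds its last target. There are 200 camera calls.

## Working session

There is one attempt and no reset: what is moved stays moved. The work goes in short steps, Python scripts to look and compute and a tool call to move; the robot and the scene stay as the last step left them, time stands still between calls to the robot, and variables do not carry over. Pictures are saved under pics/ and viewed, at most 10 in all, crops included, and the job is handed in when it is done.

Besides the shell and the picture viewer there is one more tool, called in YAML: its name, and indented under it one key for each argument. jog_arm: Moves the arm, as the interface text tells. Its arguments: {"type":"object","properties":{"deltas":{"type":"string"},"gripper":{"type":"number"},"squeeze":{"type":"number"}},"required":["deltas"]}

```bash
mkdir -p pics; cat > h.py <<'E'
import numpy as np, cv2, json, os
from plant import get_state, cams, ctrl
def cam(n, save=None):
    c=cams.read_camera(n)
    if save: cv2.imwrite('pics/'+save+'.png',c['color'])
    f=240/np.tan(np.radians(c['vfov'])/2)
    K=np.array([[f,0,c['cx']],[0,f,c['cy']],[0,0,1]])
    R=cv2.Rodrigues(np.array(c['rvec'],float))[0]; t=np.array(c['tvec'],float).ravel()
    np.savez('pics/%s.npz'%(save or n),K=K,R=R,t=t)
    return c['color'],K,R,t
def load(s):
    d=np.load('pics/%s.npz'%s); return d['K'],d['R'],d['t']
def onz(s,uv,z):
    K,R,t=load(s); d=R.T@np.linalg.inv(K)@np.array([*uv,1.]); o=-R.T@t
    return o+d*(z-o[2])/d[2]
def tri(s1,p1,s2,p2):
    P=[(lambda K,R,t:K@np.c_[R,t])(*load(s)) for s in (s1,s2)]
    X=cv2.triangulatePoints(P[0],P[1],np.array(p1,float),np.array(p2,float)); return (X[:3]/X[3]).ravel()
def proj(s,X):
    K,R,t=load(s); p=K@(R@np.array(X,float)+t); return p[:2]/p[2]
E
python3 - <<'E'
from h import *
for n in ('scene','top'):
    c,K,R,t=cam(n,n+'0'); print(n,K[0,0],-R.T@t,R[2])
s=get_state(); print(s['eef_pos'],s['tcp_rot'],s['time'])
E
```

```text
scene 584.28166628057 [-0.80361784  0.57103395  1.02707646] [ 0.74903755 -0.37042811 -0.54929571]
top 445.7017400285612 [0.28957772 0.04217415 1.5348404 ] [ 0.17615138 -0.09167169 -0.9800852 ]
[ 0.17661369 -0.65090621  0.24905316] [ 9.91250752e-01  1.31987726e-01  2.46799285e-05 -1.08894959e-03] 0.1
```

View pics/scene0.png

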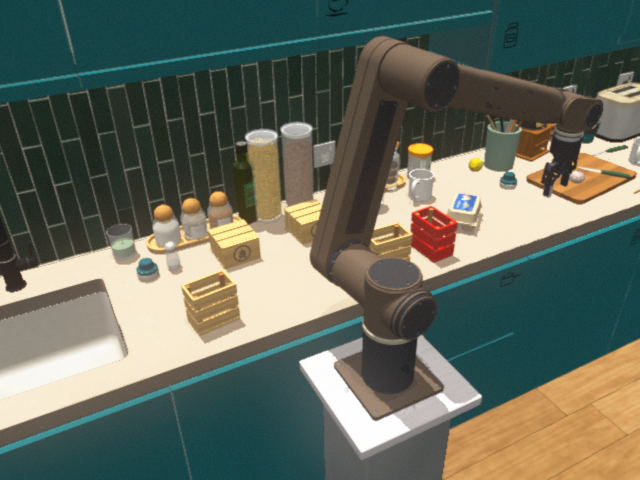

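View pics/top0.png

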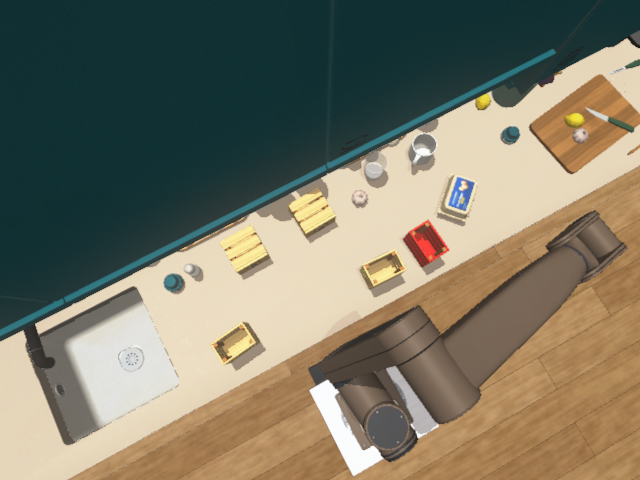

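The scene view shows the standing crates at about (212,302) and (390,243), and the waiting pair at (235,243) and (305,220). The top view puts the standing crates at (235,343) and (383,268), the red look-alike at (426,243), and the waiting crates at (245,250) and (313,213). I'll enlarge this area to measure corners.

```bash
python3 - <<'E'
from h import *
c=cv2.imread('pics/top0.png')[180:372,200:462]; cv2.imwrite('pics/topc.png',cv2.resize(c,None,fx=3,fy=3,interpolation=cv2.INTER_CUBIC))
for p,z in (((235,343),.12),((383,268),.12),((426,243),.12),((245,250),.078),((313,213),.078)): print(onz('top0',p,z))
E
```

```text
[0.3887989  0.28453668 0.12      ]
[ 0.37561172 -0.23655467  0.12      ]
[ 0.38071117 -0.3998929   0.12      ]
[0.64755204 0.12953903 0.078     ]
[ 0.6529581  -0.12973157  0.078     ]
```

View pics/topc.png

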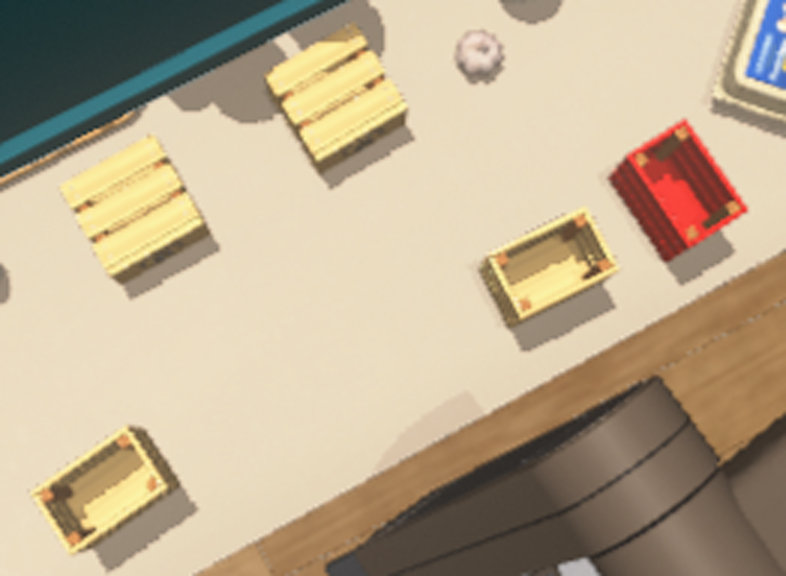

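The crop gives top corners for all four crates: left standing (35,490),(130,427),(165,488),(75,552) and right standing (485,260),(587,209),(618,266),(513,322). I'll compute the poses and check heights by triangulating with the scene view.

```bash
python3 - <<'E'
from h import *
# order FL FR NR NL
D=dict(L=([(35,490),(130,427),(167,488),(75,552)],.12),R=([(485,260),(587,209),(618,266),(513,324)],.12),WL=([(62,187),(155,135),(206,218),(113,272)],.078),WR=([(267,73),(357,25),(407,103),(318,157)],.078),red=([(612,176),(685,120),(746,210),(668,260)],.12))
for k,(P,z) in D.items():
    X=np.array([onz('top0',(200+(u+.5)/3-.5,180+(v+.5)/3-.5),z) for u,v in P])[:,:2]
    x=(X[0]+X[1]-X[2]-X[3])/2; y=(X[0]+X[3]-X[1]-X[2])/2
    print(k,'c',X.mean(0).round(4),'near mid',((X[2]+X[3])/2).round(4),'dx',np.linalg.norm(x).round(4),'dy',np.linalg.norm(y).round(4),'yaw x,y',np.arctan2(x[1],x[0]).round(3),np.arctan2(-y[0],y[1]).round(3))
c=cv2.imread('pics/scene0.png')[190:335,175:465]; cv2.imwrite('pics/scc.png',cv2.resize(c,None,fx=2.7,fy=2.7,interpolation=cv2.INTER_CUBIC))
E
```

```text
L c [0.3917 0.2878] near mid [0.3544 0.2839] dx 0.075 dy 0.114 yaw x,y 0.104 0.105
R c [ 0.3756 -0.2377] near mid [ 0.3399 -0.2353] dx 0.0716 dy 0.1266 yaw x,y -0.065 -0.01
WL c [0.6571 0.1273] near mid [0.6011 0.1234] dx 0.1123 dy 0.1177 yaw x,y 0.069 0.042
WR c [ 0.6656 -0.133 ] near mid [ 0.6103 -0.1358] dx 0.1108 dy 0.1172 yaw x,y 0.052 0.041
red c [ 0.3803 -0.398 ] near mid [ 0.3243 -0.4012] dx 0.1123 dy 0.1025 yaw x,y 0.056 0.114
```

View pics/scc.png

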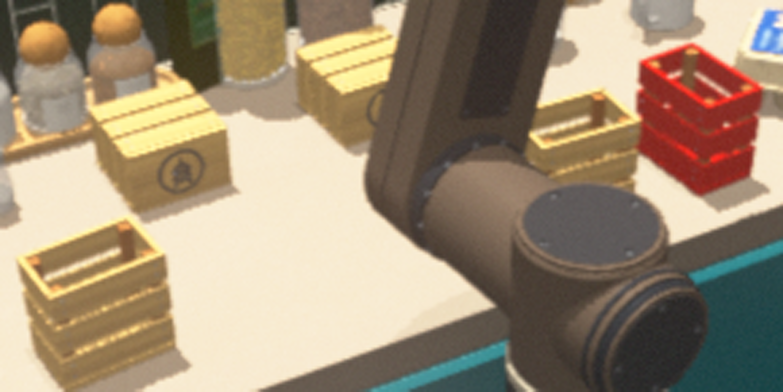

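The scene crop shows stamps on both waiting fronts, the left standing crate's top corners at (20,265),(48,300),(165,248), and the right crate partly hidden by the arm. Next I'll check heights and bring the arm toward the right crate.

```bash
python3 - <<'E'
from h import *
s=lambda u,v:(175+(u+.5)/2.7-.5,190+(v+.5)/2.7-.5); T=lambda u,v:(200+(u+.5)/3-.5,180+(v+.5)/3-.5)
for n,a,b in (('L NL',(75,552),(48,300)),('L NR',(167,488),(165,250)),('L FL',(35,490),(20,262)),('R NR',(618,266),(640,128)),('WL NL',(113,272),(125,150)),('WL NR',(206,218),(229,126)),('WR NL',(318,157),(333,83))): print(n,tri('top0',T(*a),'scene0',s(*b)).round(4))
E
```

```text
L NL [0.3502 0.3456 0.1135]
L NR [0.3612 0.2288 0.1214]
L FL [0.425  0.3529 0.1095]
R NR [ 0.3417 -0.3024  0.1043]
WL NL [0.5998 0.187  0.0822]
WL NR [0.6057 0.0662 0.0724]
WR NL [ 0.6077 -0.0688  0.088 ]
```

jog_arm:
  deltas: "0.6 1 0 0 0 -1; 0.6 1 0 0 0 -1; 0.6 1 0 0 0 -1; 0.6 1 0 0 0 0; 0.6 1 0 0 0 0; 0.6 1 0 0 0 0; 0.6 1 0 0 0 0; 0.6 1 0 0 0 0; 0.6 1 0 0 0 0; 0.6 1 0 0 0 0; 0.6 1 0 0 0 0; 0.6 1 0 0 0 0; 0.6 1 0 0 0 0; 0.6 1 0 0 0 0; 0.6 1 0 0 0 0; 0.6 1 0 0 0 0; 0.6 1 0 0 0 0; 0.6 1 0 0 0 0; 0 1 0 0 0 0; 0 1 0 0 0 0"
  gripper: 0.5

```text
time: 2.6
eef_pos: [0.3925, -0.2501, 0.2502]
tcp_rot: [1.0, -0.018, -0.0, -0.0]
contact_force: [0.2, 0.2, 0.3]
opening: 0.497
finger_force: 0.0
```

```bash
python3 -c "
from h import *
s=get_state();print(s['qpos'],s['eef_pos'],s['tcp_rot'],s['time'])"
```

```text
[-7.85782502e-01 -1.91782800e-01  2.07327162e+00 -1.67597563e-04
  1.26037379e+00  8.20190498e-01] [ 0.39245655 -0.25006132  0.25024074] [ 9.99845767e-01 -1.75618256e-02 -1.52512960e-04 -3.64055035e-05] 2.6
```

jog_arm:
  deltas: "-1 0.15 0 0 0 0; -1 0.15 0 0 0 0; -1 0.15 0 0 0 0; -1 0.15 0 0 0 0; -1 0.1 0 0 0 0; 0 0 -0.9 0 0 0; 0 0 -0.9 0 0 0; 0 0 -0.9 0 0 0; 0 0 -0.9 0 0 0; 0 0 -0.9 0 0 0; 0 0 -0.9 0 0 0; 0 0 -0.9 0 0 0; 0 0 0 0 0 0"

```text
time: 4.22
eef_pos: [0.2918, -0.236, 0.1231]
tcp_rot: [1.0, -0.018, -0.001, -0.001]
contact_force: [0.6, 0.1, 0.4]
opening: 0.498
finger_force: 0.0
```

jog_arm:
  deltas: "0.4 0 0 0 0 0; 0.4 0 0 0 0 0; 0.4 0 0 0 0 0; 0.25 0 0 0 0 0; 0.25 0 0 0 0 0; 0.25 0 0 0 0 0; 0.25 0 0 0 0 0; 0.25 0 0 0 0 0; 0.25 0 0 0 0 0; 0.25 0 0 0 0 0"

```text
time: 5.48
eef_pos: [0.3521, -0.2376, 0.1244]
tcp_rot: [1.0, -0.018, 0.0, 0.0]
contact_force: [-1.5, -0.7, 1.7]
opening: 0.502
finger_force: 1.1
```

jog_arm:
  deltas: "0.25 0 0 0 0 0; 0.25 0 0 0 0 0; 0.25 0 0 0 0 0; 0.25 0 0 0 0 0; 0.25 0 0 0 0 0; 0.25 0 0 0 0 0; 0.25 0 0 0 0 0; 0.25 0 0 0 0 0"

```text
time: 6.48
eef_pos: [0.3921, -0.2375, 0.1243]
tcp_rot: [1.0, -0.018, 0.0, 0.0]
contact_force: [0.0, 0.2, 2.3]
opening: 0.498
finger_force: 0.5
```

```bash
python3 - <<'E'
from h import *
a=cam('top','top1')[0]; b=cam('scene','scene1')[0]
f=lambda i:cv2.resize(i,None,fx=2.5,fy=2.5,interpolation=cv2.INTER_CUBIC)
cv2.imwrite('pics/c1.png',np.hstack([f(a[200:320,320:470]),f(b[170:290,340:490])]))
E
```

```text
(no output)
```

View pics/c1.png

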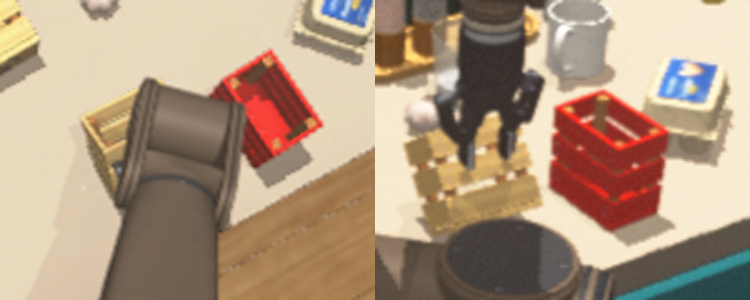

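The crate is leaning away properly, with the fingertips on its front and the red crate untouched. I'll continue slowly.

jog_arm:
  deltas: "0.2 0 0 0 0 0; 0.2 0 0 0 0 0; 0.2 0 0 0 0 0; 0.2 0 0 0 0 0; 0 0 0 0 0 0; 0 0 0 0 0 0"

```text
time: 7.32
eef_pos: [0.4076, -0.2374, 0.1242]
tcp_rot: [1.0, -0.018, -0.0, -0.0]
contact_force: [-0.5, 0.2, 0.0]
opening: 0.501
finger_force: 0.0
```

jog_arm:
  deltas: "0.1 0 0 0 0 0; 0 0 0 0 0 0; 0 0 0 0 0 0; 0 0 0 0 0 0"

```text
time: 7.82
eef_pos: [0.4096, -0.2375, 0.1243]
tcp_rot: [1.0, -0.018, -0.0, -0.0]
contact_force: [-0.1, -0.9, -0.5]
opening: 0.501
finger_force: 0.0
```

```bash
python3 - <<'E'
from h import *
b=cam('scene','scene2')[0]
cv2.imwrite('pics/c2.png',cv2.resize(b[170:290,340:490],None,fx=2.5,fy=2.5,interpolation=cv2.INTER_CUBIC))
E
```

```text
(no output)
```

View pics/c2.png

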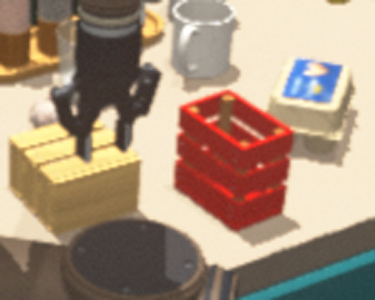

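The right crate is down on its back; its underside, at crop (70–140,185–225), looks bare. Now to the left crate.

jog_arm:
  deltas: "0 0 1 0 0 0; 0 0 1 0 0 0; 0 1 1 0 0 0; 0 1 1 0 0 0; 0 1 1 0 0 0; 0 1 0 0 0 0.7; 0 1 0 0 0 0.7; 0 1 0 0 0 0; 0 1 0 0 0 0; 0 1 0 0 0 0; 0 1 0 0 0 0; 0 1 0 0 0 0; 0 1 0 0 0 0; 0 1 0 0 0 0; 0 1 0 0 0 0; 0 1 0 0 0 0; 0 1 0 0 0 0; 0 1 0 0 0 0; 0 1 0 0 0 0; 0 1 0 0 0 0"

```text
time: 10.38
eef_pos: [0.4096, 0.1232, 0.2243]
tcp_rot: [0.999, 0.052, 0.0, 0.0]
contact_force: [0.2, 0.6, -0.2]
opening: 0.5
finger_force: 0.0
```

jog_arm:
  deltas: "-0.7 1 0 0 0 0; -0.7 1 0 0 0 0; -0.7 1 0 0 0 0; -0.7 1 0 0 0 0; -0.7 1 0 0 0 0; -0.7 1 0 0 0 0; -0.7 1 0 0 0 0; -0.7 0.8 0 0 0 0; 0 0 -1 0 0 0; 0 0 -1 0 0 0; 0 0 -1 0 0 0; 0 0 -1 0 0 0; 0 0 -1 0 0 0; 0 0 0 0 0 0"

```text
time: 12.12
eef_pos: [0.2965, 0.2779, 0.1229]
tcp_rot: [0.999, 0.052, -0.002, 0.001]
contact_force: [-0.5, 0.1, 0.3]
opening: 0.497
finger_force: 0.0
```

```bash
python3 - <<'E'
from h import *
a=cam('top','top3')[0]; b=cam('scene','scene3')[0]
f=lambda i:cv2.resize(i,None,fx=2.6,fy=2.6,interpolation=cv2.INTER_CUBIC)
cv2.imwrite('pics/c3.png',np.vstack([f(a[205:310,175:475]),f(b[215:335,175:475])]))
E
```

```text
(no output)
```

View pics/c3.png

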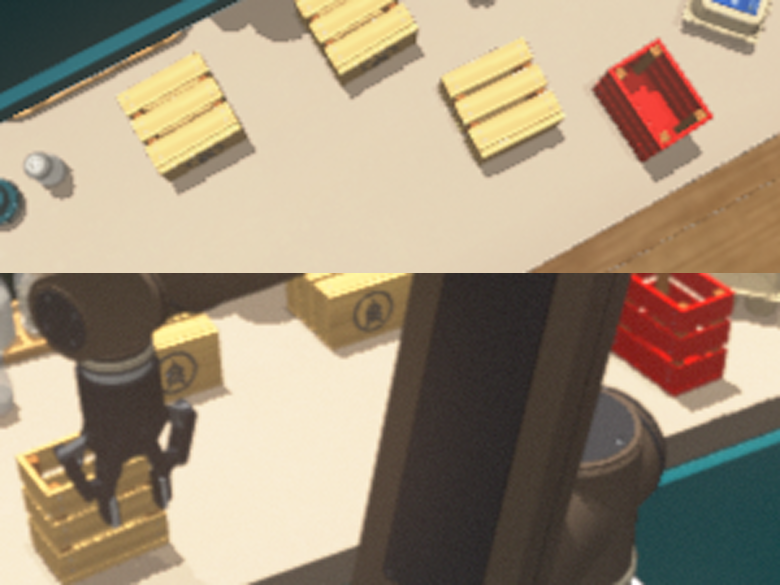

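The right crate lies with a bare face; the left one still stands with the fingers in front of it. Pushing it over now.

jog_arm:
  deltas: "0.4 0.04 0 0 0 0; 0.4 0.04 0 0 0 0; 0.4 0.04 0 0 0 0; 0.25 0.025 0 0 0 0; 0.25 0.025 0 0 0 0; 0.25 0.025 0 0 0 0; 0.25 0.025 0 0 0 0; 0.25 0.025 0 0 0 0; 0.25 0.025 0 0 0 0; 0.25 0.025 0 0 0 0; 0.25 0.025 0 0 0 0; 0.25 0.025 0 0 0 0; 0.25 0.025 0 0 0 0"

```text
time: 13.85
eef_pos: [0.3722, 0.2861, 0.1245]
tcp_rot: [0.999, 0.052, 0.0, -0.0]
contact_force: [-2.5, -0.4, 1.9]
opening: 0.505
finger_force: 1.4
```

jog_arm:
  deltas: "0.25 0.025 0 0 0 0; 0.25 0.025 0 0 0 0; 0.25 0.025 0 0 0 0; 0.25 0.025 0 0 0 0; 0.25 0.025 0 0 0 0; 0.25 0.025 0 0 0 0; 0.2 0.02 0 0 0 0; 0.2 0.02 0 0 0 0; 0.2 0.02 0 0 0 0; 0 0 0 0 0 0; 0 0 0 0 0 0"

```text
time: 15.22
eef_pos: [0.4134, 0.29, 0.1239]
tcp_rot: [0.999, 0.052, -0.0, 0.0]
contact_force: [0.8, 0.0, -0.3]
opening: 0.5
finger_force: 0.1
```

jog_arm:
  deltas: "0.1 0.01 0 0 0 0; 0 0 0 0 0 0; 0.1 0.01 0 0 0 0; 0 0 0 0 0 0; 0 0 0 0 0 0; 0 0 0 0 0 0"

```text
time: 15.98
eef_pos: [0.4177, 0.2906, 0.1243]
tcp_rot: [0.999, 0.052, 0.0, -0.0]
contact_force: [0.3, -1.0, -0.1]
opening: 0.503
finger_force: 0.1
```

jog_arm:
  deltas: "-0.5 0 1 0 0 0; -0.5 0 1 0 0 0; -0.5 0.5 1 0 0 0; -1 1 0.5 0 0 0; -1 1 0 0 0 0; 0 0 0 0 0 0"

```text
time: 16.73
eef_pos: [0.3467, 0.3413, 0.1944]
tcp_rot: [0.999, 0.054, 0.0, -0.0]
contact_force: [0.0, -0.8, 0.4]
opening: 0.501
finger_force: 0.0
```

```bash
python3 - <<'E'
from h import *
a=cam('top','top4')[0]; b=cam('scene','scene4')[0]
f=lambda i:cv2.resize(i,None,fx=3,fy=3,interpolation=cv2.INTER_CUBIC)
cv2.imwrite('pics/c4.png',np.hstack([f(a[180:370,200:340]),f(b[200:390,170:296])]))
E
```

```text
(no output)
```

View pics/c4.png

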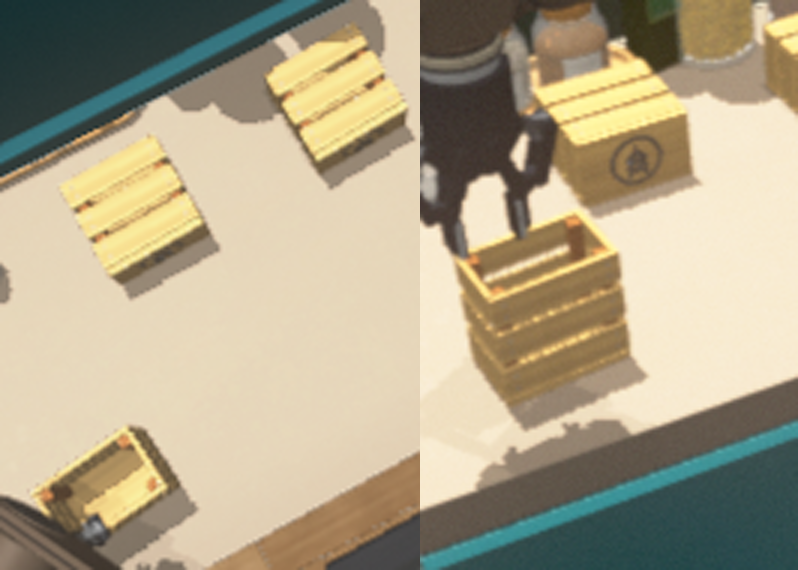

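The left crate fell back upright, unmoved, because I withdrew just short of the balance point. Repeating with a longer push and a check before withdrawing.

jog_arm:
  deltas: "-0.9 -1 0 0 0 0; -0.9 -1 0 0 0 0; -0.7 -1 0 0 0 0; 0 -0.1 -1 0 0 0; 0 0 -1 0 0 0; 0 0 -1 0 0 0; 0 0 -0.55 0 0 0; 0 0 0 0 0 0"

```text
time: 17.82
eef_pos: [0.2976, 0.278, 0.1226]
tcp_rot: [0.999, 0.052, -0.001, 0.0]
contact_force: [0.0, 0.6, 1.6]
opening: 0.502
finger_force: 0.0
```

jog_arm:
  deltas: "0.4 0.04 0 0 0 0; 0.4 0.04 0 0 0 0; 0.4 0.04 0 0 0 0; 0.25 0.025 0 0 0 0; 0.25 0.025 0 0 0 0; 0.25 0.025 0 0 0 0; 0.25 0.025 0 0 0 0; 0.25 0.025 0 0 0 0; 0.25 0.025 0 0 0 0; 0.25 0.025 0 0 0 0; 0.25 0.025 0 0 0 0; 0.25 0.025 0 0 0 0; 0.25 0.025 0 0 0 0; 0.25 0.025 0 0 0 0; 0.25 0.025 0 0 0 0; 0.25 0.025 0 0 0 0; 0.25 0.025 0 0 0 0; 0.25 0.025 0 0 0 0; 0.25 0.025 0 0 0 0; 0.25 0.025 0 0 0 0"

```text
time: 20.32
eef_pos: [0.4071, 0.2895, 0.1232]
tcp_rot: [0.999, 0.052, 0.0, 0.0]
contact_force: [-0.9, -0.2, 2.8]
opening: 0.502
finger_force: 0.7
```

jog_arm:
  deltas: "0.2 0.02 0 0 0 0; 0.2 0.02 0 0 0 0; 0.2 0.02 0 0 0 0; 0.2 0.02 0 0 0 0; 0.2 0.02 0 0 0 0; 0 0 0 0 0 0; 0 0 0 0 0 0; 0 0 0 0 0 0"

```text
time: 21.32
eef_pos: [0.4265, 0.2914, 0.1233]
tcp_rot: [0.999, 0.052, -0.0, 0.0]
contact_force: [0.6, -0.2, 1.0]
opening: 0.499
finger_force: 0.0
```

```bash
python3 - <<'E'
from h import *
a=cam('top','top5')[0]; b=cam('scene','scene5')[0]
f=lambda i:cv2.resize(i,None,fx=3,fy=3,interpolation=cv2.INTER_CUBIC)
cv2.imwrite('pics/c5.png',np.hstack([f(a[180:370,200:340]),f(b[200:390,170:296])]))
E
```

```text
(no output)
```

View pics/c5.png

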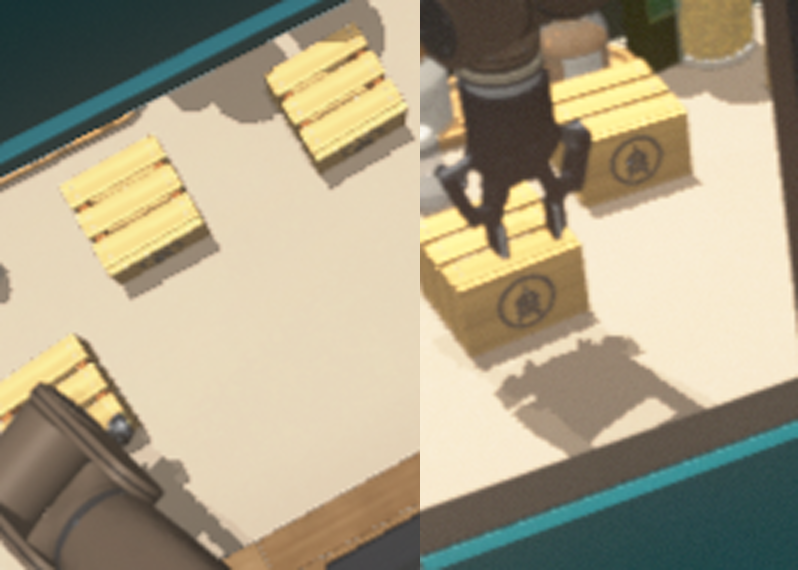

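It's down with the stamp towards the robot, at about (525,300) in the right half of the picture. Now I'll lift, turn the tool 90°, go to the crate's left side, and measure poses by segmentation.

jog_arm:
  deltas: "0 0 1 0 0 0; 0 0 1 0 0 0; 0 1 1 0 0 1; 0 1 1 0 0 1; 0 1 0 0 0 1; 0 1 0 0 0 1; 0 1 0 0 0 1; 0.5 1 0 0 0 1; 0.5 0 0 0 0 1; 0.5 0 0 0 0 1; 0.5 0 0 0 0 1; 0 0 0 0 0 1; 0 0 0 0 0 1; 0 0 0 0 0 1; 0 0 0 0 0 1; 0 0 0 0 0 1; 0 0 0 0 0 1; 0 0 0 0 0 0.7; 0 0 0 0 0 0"

```text
time: 23.8
eef_pos: [0.4666, 0.4114, 0.2032]
tcp_rot: [0.67, 0.743, -0.0, -0.0]
contact_force: [0.7, 0.2, -0.2]
opening: 0.5
finger_force: 0.0
```

```bash
cat >> h.py <<'E'
def mid(s,pts):  # pts px -> world at crate-top height
    return np.array([onz(s,p,.078)[:2] for p in pts])
def seg(s):
    im=cv2.imread('pics/%s.png'%s); h=cv2.cvtColor(im,cv2.COLOR_BGR2HSV)
    m=cv2.inRange(h,(18,65,165),(32,255,255)); m=cv2.morphologyEx(m,cv2.MORPH_CLOSE,np.ones((5,5)))
    for c in cv2.findContours(m,cv2.RETR_EXTERNAL,cv2.CHAIN_APPROX_NONE)[0]:
        if cv2.contourArea(c)<350: continue
        X=mid(s,c[:,0]).astype(np.float32)
        if not(.3<X[:,0].mean()<.8 and abs(X[:,1].mean())<.5): continue
        (cx,cy),(a,b),t=cv2.minAreaRect(X*1000)
        y=(t+45)%90-45; w,d=(a,b) if abs(((t+45)//90)%2)==1 else (b,a)
        print('ctr',round(cx),round(cy),'dims',round(a),round(b),'yaw',round(np.radians(y),3),'near',(X[:,0].min()*1000).round())
E
python3 - <<'E'
from h import *
cam('top','top6'); cam('scene','scene6')
for s in('top0','top4','top6'): print(s); seg(s)
s=get_state();print(s['qpos'].round(2),s['time'],s['eef_pos'],s['tcp_rot'])
E
```

```text
top0
ctr 395 296 dims 85 132 yaw 0.123 near 347.0
ctr 380 -244 dims 136 84 yaw -0.047 near 336.0
ctr 657 130 dims 121 122 yaw 0.047 near 594.0
ctr 665 -128 dims 121 128 yaw 0.027 near 603.0
top4
ctr 396 296 dims 81 131 yaw 0.12 near 355.0
ctr 658 131 dims 120 123 yaw 0.039 near 596.0
ctr 478 -239 dims 132 120 yaw -0.028 near 417.0
ctr 665 -128 dims 121 128 yaw 0.024 near 603.0
top6
ctr 494 300 dims 120 129 yaw 0.124 near 429.0
ctr 657 131 dims 121 123 yaw 0.047 near 594.0
ctr 479 -239 dims 132 121 yaw -0.036 near 417.0
ctr 665 -128 dims 121 128 yaw 0.024 near 603.0
[0.56 0.21 1.75 0.   1.18 0.46] 23.9 [0.46660496 0.41142546 0.2032365 ] [ 6.69807199e-01  7.42535056e-01 -8.03574179e-05 -2.57165517e-05]
```

jog_arm:
  deltas: "0 0 -1 0 0 0; 0 0 -1 0 0 0; 0 0 -1 0 0 0; 0 0 -1 0 0 0; 0 0 -0.9 0 0 0; 0 0 -0.9 0 0 0; 0 0 -0.8 0 0 0; 0 0 -0.8 0 0 0; 0 -0.8 0 0 0 0; 0 -0.8 0 0 0 0; 0 -0.3 0 0 0 0; 0 -0.3 0 0 0 0; 0 -0.3 0 0 0 0; 0 -0.4 0 0 0 0; 0 -0.4 0 0 0 0; 0 -0.4 0 0 0 0; 0 -0.4 0 0 0 0; 0 -0.4 0 0 0 0"

```text
time: 26.15
eef_pos: [0.4674, 0.3215, 0.0562]
tcp_rot: [0.669, 0.743, 0.001, 0.0]
contact_force: [0.5, 5.2, 4.3]
opening: 0.499
finger_force: 2.2
```

```bash
python3 - <<'E'
from h import *
cam('top','top7'); seg('top7')
E
```

```text
ctr 495 248 dims 119 116 yaw 0.121 near 435.0
ctr 657 131 dims 121 123 yaw 0.043 near 594.0
ctr 478 -239 dims 132 120 yaw -0.028 near 417.0
ctr 665 -128 dims 121 129 yaw 0.024 near 603.0
```

jog_arm:
  deltas: "0 -0.5 0 0 0 -0.04; 0 -0.5 0 0 0 -0.04; 0 -0.5 0 0 0 -0.04; 0 -0.5 0 0 0 -0.04; 0 -0.5 0 0 0 -0.04; 0 -0.5 0 0 0 -0.04; 0 -0.5 0 0 0 -0.04; 0 -0.5 0 0 0 -0.04; 0 -0.5 0 0 0 -0.04; 0 -0.5 0 0 0 -0.04; 0 -0.5 0 0 0 -0.04; 0 -0.5 0 0 0 -0.04; 0 -0.5 0 0 0 -0.04; 0 -0.5 0 0 0 -0.04; 0 -0.5 0 0 0 -0.04; 0 -0.5 0 0 0 -0.04"

```text
time: 28.2
eef_pos: [0.4671, 0.1614, 0.0561]
tcp_rot: [0.693, 0.721, 0.001, 0.0]
contact_force: [-0.4, 5.1, 6.1]
opening: 0.503
finger_force: 2.6
```

```bash
python3 - <<'E'
from h import *
cam('top','top8'); seg('top8')
E
```

```text
ctr 491 73 dims 119 88 yaw 0.058 near 431.0
ctr 657 131 dims 121 123 yaw 0.04 near 594.0
ctr 478 -239 dims 132 120 yaw -0.028 near 417.0
ctr 665 -129 dims 121 128 yaw 0.024 near 603.0
```

jog_arm:
  deltas: "0 -0.5 0 0 0 0; 0 -0.5 0 0 0 0; 0 -0.5 0 0 0 0; 0 -0.5 0 0 0 0; 0 -0.5 0 0 0 0; 0 -0.5 0 0 0 0; 0 -0.5 0 0 0 0; 0 -0.5 0 0 0 0; 0 -0.5 0 0 0 0; 0 -0.5 0 0 0 0; 0 -0.3 0 0 0 0; 0 0 0 0 0 0; 0 0.8 0 0 0 0; 0 0.8 0 0 0 0; 0 0.8 1 0 0 0; -0.5 1 1 0 0 -1; -1 1 1 0 0 -1; -1 1 1 0 0 -1; -1 1 0 0 0 -1; -1 1 0 0 0 -1"

```text
time: 30.75
eef_pos: [0.375, 0.2043, 0.1348]
tcp_rot: [0.85, 0.526, -0.001, -0.0]
contact_force: [0.6, 0.5, -0.4]
opening: 0.502
finger_force: 0.0
```

```bash
python3 - <<'E'
from h import *
cam('top','top9'); seg('top9')
s=get_state();print(s['time'],s['eef_pos'],s['tcp_rot'],s['qpos'].round(2))
E
```

```text
ctr 489 -17 dims 120 122 yaw 0.057 near 426.0
ctr 658 131 dims 120 123 yaw 0.039 near 595.0
ctr 478 -239 dims 132 120 yaw -0.028 near 417.0
ctr 665 -128 dims 120 128 yaw 0.039 near 603.0
30.8 [0.37253456 0.2056108  0.13404275] [ 0.8505805   0.52583937 -0.00207815 -0.00120337] [ 0.26 -0.15  2.26  0.    1.03  0.73]
```

jog_arm:
  deltas: "0 -0.95 0 0 0 -1; 0 -0.95 0 0 0 -1; 0 -0.95 0 0 0 -1; 0 -0.95 0 0 0 -1; 0.1 -0.95 0 0 0 -1; 0.1 -0.95 0 0 0 -1; 0.1 -0.95 0 0 0 -1; 0.1 -0.95 0 0 0 -1; 0.1 -0.95 0 0 0 -1; 0.1 -0.95 0 0 0 -1; 0.1 -0.95 0 0 0 -0.6; 0.1 -0.95 0 0 0 0; 0 0 0 0 0 0; 0 0 -1 0 0 0; 0 0 -1 0 0 0; 0 0 -1 0 0 0; 0 0 -0.9 0 0 0; 0 0 0 0 0 0"

```text
time: 33.05
eef_pos: [0.3909, -0.0233, 0.0557]
tcp_rot: [1.0, 0.026, -0.002, -0.001]
contact_force: [-0.7, -0.4, 0.4]
opening: 0.498
finger_force: 0.0
```

jog_arm:
  deltas: "0.5 0 0 0 0 0; 0.5 0 0 0 0 0; 0.3 0 0 0 0 0; 0.4 0.036 0 0 0 0; 0.4 0.036 0 0 0 0; 0.4 0.036 0 0 0 0; 0.4 0.036 0 0 0 0; 0.4 0.036 0 0 0 0; 0.4 0.036 0 0 0 0; 0.4 0.036 0 0 0 0; 0.4 0.036 0 0 0 0; 0.4 0.036 0 0 0 0; 0.4 0.036 0 0 0 0; 0.4 0.036 0 0 0 0"

```text
time: 34.8
eef_pos: [0.5072, -0.0166, 0.0572]
tcp_rot: [1.0, 0.025, 0.0, -0.0]
contact_force: [-2.0, 0.1, -0.8]
opening: 0.5
finger_force: 0.9
```

```bash
python3 - <<'E'
from h import *
cam('top','top10'); seg('top10'); cam('scene','scene10')
E
```

```text
ctr 478 -239 dims 132 120 yaw -0.028 near 417.0
ctr 625 -1 dims 193 385 yaw 0.029 near 527.0
```

```bash
cat >> h.py <<'E'
def ras(s,z=.078,save=None):
    # ortho-rectify the plane z: 1 mm/px, rows: x from .75 down, cols: y from .25 down
    K,R,t=load(s); im=cv2.imread('pics/%s.png'%s)
    w=[(.75,.25),(.75,-.25),(.40,-.25),(.40,.25)]
    src=np.float32([proj(s,(x,y,z)) for x,y in w]); dst=np.float32([(0,0),(500,0),(500,350),(0,350)])
    return cv2.warpPerspective(im,cv2.getPerspectiveTransform(src,dst),(501,351),flags=cv2.INTER_CUBIC)
E
python3 - <<'E'
from h import *
o=ras('top10')
s=cv2.cvtColor(o,cv2.COLOR_BGR2HSV).astype(int)
for x in (.62,.60): # profile along y from .12 to -.12 
    r=int((.75-x)*1000); print(x,[int(v) for v in s[r-4:r+5,180:330:3,1].mean(0)])
E
```

```text
0.62 [102, 59, 48, 47, 48, 55, 78, 95, 101, 93, 85, 92, 99, 98, 98, 98, 98, 98, 97, 98, 98, 99, 99, 99, 99, 100, 99, 99, 99, 98, 98, 99, 98, 99, 99, 99, 100, 100, 100, 100, 101, 95, 89, 95, 101, 105, 115, 119, 114, 103]
0.6 [103, 64, 51, 48, 51, 55, 73, 99, 116, 127, 133, 131, 125, 117, 113, 107, 95, 90, 94, 99, 104, 110, 115, 115, 115, 117, 117, 115, 116, 113, 118, 119, 118, 118, 118, 120, 118, 114, 118, 120, 131, 134, 132, 130, 118, 104, 108, 113, 111, 107]
```

jog_arm:
  deltas: "0.4 0.045 0 0 0 0; 0.4 0.045 0 0 0 0; 0.4 0.045 0 0 0 0; 0.4 0.045 0 0 0 0; 0.4 0.045 0 0 0 0; 0.4 0.045 0 0 0 -0.02; 0.4 0.045 0 0 0 -0.02; 0.4 0.045 0 0 0 -0.02; 0 0 0 0 0 0; -1 0 0 0 0 0; -1 0 1 0 0 0; -1 0 1 0 0 0; -1 0 1 0 0 0; -1 0 0 0 0 0; -1 0 0 0 0 0; 0 0 0 0 0 0"

```text
time: 36.9
eef_pos: [0.4504, -0.0093, 0.1173]
tcp_rot: [1.0, 0.022, 0.001, 0.0]
contact_force: [0.7, 0.5, 0.1]
opening: 0.501
finger_force: 0.0
```

```bash
python3 - <<'E'
from h import *
cam('top','top11'); cam('scene','scene11')
o=ras('top11'); cv2.imwrite('pics/o11.png',o)
b=cv2.imread('pics/scene11.png')[180:300,195:360]
a=cv2.resize(o[60:220],None,fx=1.6,fy=1.6,interpolation=cv2.INTER_CUBIC)
b=cv2.resize(b,(440,320),interpolation=cv2.INTER_CUBIC); b=cv2.copyMakeBorder(b,0,0,0,a.shape[1]-440,cv2.BORDER_CONSTANT) if a.shape[1]>440 else b
cv2.imwrite('pics/c11.png',np.vstack([a,b[:, :a.shape[1]]])); print(a.shape)
E
```

```text
(256, 802, 3)
```

View pics/c11.png

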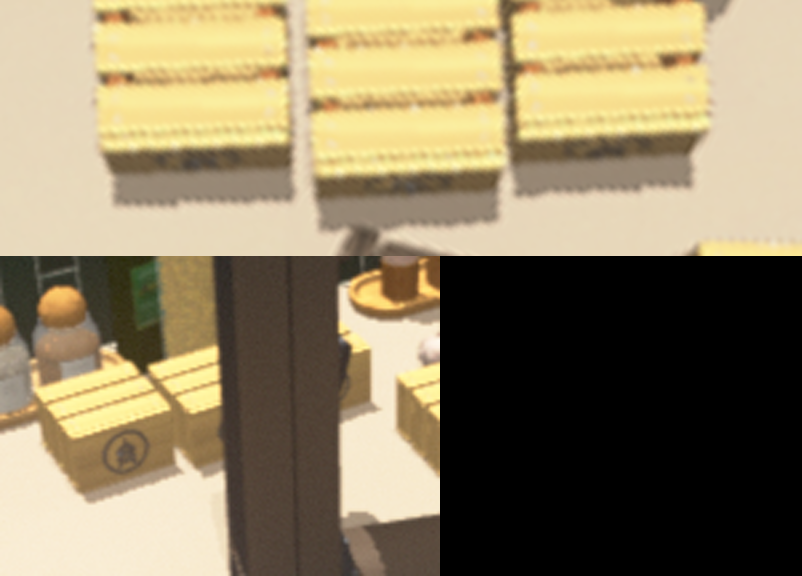

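The orthorectified top view shows the crate in the gap between its neighbours, its front edge about 18 px (11 mm) short. Getting the edges numerically for the final push.

```bash
cat >> h.py <<'E'
def fronts(s):
    o=cv2.GaussianBlur(ras(s),(3,3),0); v=o[:,:,1].astype(float)
    for n,y0,y1 in (('WL',.175,.08),('C',.045,-.05),('WR',-.085,-.175)):
        P=[]
        for c in range(int((.25-y0)*1000),int((.25-y1)*1000),2):
            g=v[4:,c]-v[:-4,c]; seg_=g[110:190]; r=110+int(np.argmin(seg_))+2; P.append((.25-c/1000,.75-r/1000))
        P=np.array(P); k=np.polyfit(*P.T,1)
        for _ in range(3):
            e=np.abs(np.polyval(k,P[:,0])-P[:,1]); k=np.polyfit(*P[e<=max(.002,np.median(e)*1.5)].T,1)
        print(n,'slope yaw',round(-k[0],3),'x at mid',np.polyval(k,(y0+y1)/2).round(4),'x at y=0',k[1].round(4))
E
python3 - <<'E'
from h import *
fronts('top11')
o=ras('top11'); s=cv2.cvtColor(o,cv2.COLOR_BGR2HSV)[:,:,1].astype(int)
for x in (.70,.66,.63,.61):
    r=int((.75-x)*1000); p=s[r-3:r+4].mean(0); print(x,'L',[int(v) for v in p[172:204:2]],'R',[int(v) for v in p[306:336:2]])
E
```

```text
WL slope yaw 0.04 x at mid 0.598 x at y=0 0.6032
C slope yaw 0.05 x at mid 0.5823 x at y=0 0.5822
WR slope yaw 0.052 x at mid 0.6059 x at y=0 0.5991
0.7 L [105, 106, 105, 84, 59, 49, 47, 48, 48, 45, 50, 60, 69, 71, 69, 67] R [104, 106, 107, 105, 104, 115, 121, 116, 109, 107, 101, 88, 84, 90, 100]
0.66 L [102, 100, 96, 94, 77, 58, 52, 51, 53, 60, 79, 98, 95, 98, 116, 131] R [107, 104, 99, 96, 93, 99, 111, 113, 109, 103, 105, 102, 85, 74, 80]
0.63 L [87, 93, 93, 93, 89, 68, 53, 50, 50, 54, 67, 88, 105, 107, 107, 113] R [141, 122, 95, 72, 63, 63, 77, 100, 106, 101, 99, 101, 104, 101, 96]
0.61 L [98, 104, 106, 107, 103, 79, 57, 50, 49, 49, 56, 73, 91, 99, 99, 96] R [95, 99, 97, 93, 91, 90, 92, 107, 117, 113, 111, 106, 101, 97, 100]
```

jog_arm:
  deltas: "1 0 0 0 0 0; 1 0 0 0 0 0; 1 0 -1 0 0 0; 1 0 -1 0 0 0; 1 0 -1 0 0 -0.03; 0.35 0 0 0 0 0; 0.35 0 0 0 0 0; 0.3 0 0 0 0 0; 0.2 0.01 0 0 0 0; 0.2 0.01 0 0 0 0; 0.2 0.01 0 0 0 0; 0.2 0.01 0 0 0 0; 0.15 0.01 0 0 0 0; 0 0 0 0 0 0; 0 0 0 0 0 0"

```text
time: 38.88
eef_pos: [0.5903, -0.0084, 0.0573]
tcp_rot: [1.0, 0.021, 0.001, 0.0]
contact_force: [-1.4, -1.1, -0.0]
opening: 0.495
finger_force: 0.3
```

jog_arm:
  deltas: "-0.5 0 0 0 0 0; -1 0 0 0 0 0; -1 0 1 0 0 0; -1 0 1 0 0 0; -1 0 1 0 0 0; -1 0 1 0 0 0; -1 0 0 0 0 0; -1 0 0 0 0 0; 0 0 0 0 0 0"

```text
time: 40.0
eef_pos: [0.4386, -0.0082, 0.137]
tcp_rot: [1.0, 0.021, 0.0, 0.0]
contact_force: [-0.1, 0.5, -0.0]
opening: 0.501
finger_force: 0.0
```

```bash
python3 - <<'E'
from h import *
cam('top','top12'); fronts('top12'); print(get_state()['time'])
E
```

```text
WL slope yaw 0.041 x at mid 0.598 x at y=0 0.6032
C slope yaw 0.041 x at mid 0.6002 x at y=0 0.6001
WR slope yaw 0.053 x at mid 0.6059 x at y=0 0.599
40.05
```

Yaw matches; the face is about 2 mm short. One small nudge.

jog_arm:
  deltas: "1 0 0 0 0 0; 1 0 0 0 0 0; 1 0 -1 0 0 0; 1 0 -1 0 0 0; 1 0 -1 0 0 0; 1 0 -1 0 0 0; 0.7 0 0 0 0 0; 0.4 0 0 0 0 0; 0.2 0 0 0 0 0; 0.1 0 0 0 0 0; 0.1 0 0 0 0 0; 0.1 0 0 0 0 0; 0 0 0 0 0 0; 0 0 0 0 0 0; -0.5 0 0 0 0 0; -1 0 0 0 0 0; -1 0 1 0 0 0; -1 0 1 0 0 0; -1 0 1 0 0 0; -1 0 1 0 0 0"

```text
time: 42.55
eef_pos: [0.4811, -0.0084, 0.1377]
tcp_rot: [1.0, 0.021, 0.001, 0.0]
contact_force: [0.2, -0.2, 0.5]
opening: 0.501
finger_force: 0.0
```

jog_arm:
  deltas: "-1 0 0 0 0 0; -1 0 0 0 0 0; 0 0 0 0 0 0; 0 0 0 0 0 0"

```text
time: 43.05
eef_pos: [0.4424, -0.0085, 0.1375]
tcp_rot: [1.0, 0.021, 0.001, 0.0]
contact_force: [0.3, -0.3, 0.2]
opening: 0.5
finger_force: 0.0
```

```bash
python3 - <<'E'
from h import *
cam('top','top13'); fronts('top13'); seg('top13'); print(get_state()['time'])
E
```

```text
WL slope yaw 0.04 x at mid 0.598 x at y=0 0.6031
C slope yaw 0.041 x at mid 0.6009 x at y=0 0.6008
WR slope yaw 0.053 x at mid 0.6059 x at y=0 0.599
ctr 478 -239 dims 132 120 yaw -0.028 near 417.0
ctr 661 0 dims 122 385 yaw 0.033 near 594.0
43.1
```

Level within about 1 mm, neighbours and plain crate unmoved. Handing in.

```bash
python3 -c "
from plant import ctrl; print(ctrl.sign_off())"
```

```text
the job is handed in; nothing more can be done
None
```

I tipped both crates onto their backs (the left one needed a second push) and pushed the stamped one into the gap, stamp towards the robot and within about 1 mm of level with its neighbours by the top camera; the plain crate lies where it fell, the waiting crates measure unmoved, and I handed the job in at about 43 s.

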